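# Dig the conical tube out of the tilted bin and start it on the roller mixer

### The arm

A 6-joint arm with a two-finger parallel gripper is mounted at the origin on the work surface. World frame = base frame: x ahead of the robot, y to its left, z up, the work surface at z = 0. Lengths are in m, angles in rad, forces in N, time in s.
With the tool pointing down it reaches from about 0.25 to 0.775 m from the base axis. Payload 4 kg.
Tool frame: the origin (TCP) lies at the very end of the fingers, on their centre line; the grasp point (between the pads) lies hold_point_z behind it (hold_point_z is the distance from the TCP to the grasp point, in m); z points along the fingers, y is the direction in which the jaws open and shut (so a half turn about z gives the same grasp; the last joint's range is limited). The gripper opens to 94 mm and grips with 3 to 60 N. Pads are 16 mm wide; open, the fingers measure 119 mm over their backs; the gripper's body (75 mm by 177 mm) begins 78 mm behind the grasp point.
Start: joints at [1.081, 0.087, 1.371, -0, 1.684, -0.103], TCP at [0.207, 0.509, 0.206] pointing down, gripper open.
Joint ranges: [-3.1, 3.1], [-0.76, 2.03], [0.27, 2.55], [-1.08, 4.22], [0.17, 2.65], [-2.57, 2.57]. Speed limits (rad/s): [2.79, 2.79, 3.14, 3.14, 3.14, 3.14].

### API

Orientations are given as [roll, pitch, yaw] about the fixed x, y, z axes, in that order (R = Rz(yaw) Ry(pitch) Rx(roll)).
In Python, from bench import * gives the robot as it stands.
- The arm moves only by the tool step_arm, never from a script. Its argument "increments" is text: rows parted by semicolons, each of 6 numbers parted by spaces: the shift along the tool's x, y, z in cm, then the turn, a rotation vector about the tool's x, y, z in rad. A call has 1 to 5 rows; each row shifts and turns the commanded pose from where the row before left it, along the tool's axes as they then stand; what a row does not reach is not made up. A row lasts 1/10 s, in which the tool goes at most 50 mm and 8.59 degrees, less where a joint would pass 70% of its speed; a pose out of reach is approached as far as the arm can. A call is refused whole if a number of a shift passes 5 or a number of a turn 0.15, either way. A call with a gripper value outside its range is refused whole. "claw" is the gripper's target within -1 to 1 (shut at 1, half-way at 0, fully open at -1), set as the call begins (left out, the last holds). The fingers move at their own pace and stop on an object; the grip force is fixed at half the most. Time passes only in rows, so rows that do not move let the fingers close. It gives the time, the measured TCP pose, the force and the opening at its end, in the units of the state.
- get_obs(): the state, without advancing time (a new reading comes with each control period).
- snapshot(name): name is "scene" or "top" or "wrist"; returns the picture (480x640x3 uint8, red, green, blue); there is no depth.
- calibration(name): a dict with "camera_matrix" (3x3 intrinsics, pixels), "eye" and "orientation" of the camera in the world; the wrist camera has in their place "tool_from_camera" (4x4, takes a point from camera to tool coordinates, whose origin is the TCP and whose axes are the flange's). Camera axes: x right, y up, looking along -z (the intrinsics and any distortion apply to the point x, -y, -z); pixel columns grow to the right and rows downward; lengths in m; the calibration is good to about 2 mm. A picture is of the moment at which its call begins: read the wrist's pose just before it. calibration takes no time and is no camera call.
- close_job(): hands the job in, once; it reports no verdict.
The state is a dict: "time": time; "joint_positions": joint angles; "qvel": joint speeds; "joint_torque": joint torques, N m; "tool_pos": TCP position; "ee_rot": TCP orientation; "wrist_force": force on the tool from outside, world axes, zero at the start; "wrist_torque": the same for the moment, N m; "width": finger opening in m.
Only numpy, scipy, OpenCV 4.12 (cv2) and the standard library are available. Lean on these libraries where they do the work, as an engineer would, in place of code of your own. Each camera call takes 0.05 s, during which the arm holds its last target. There are 200 camera calls.

### The job

Lift the microtube rack off the tubes in the tilted bin and stand it upright on the bench. Then take the conical-bottomed 50 ml tube out of the bin, leaving everything else in it, and lay it in a free groove between two rollers of the tube mixer, within the length of the rollers and with its cap pointing the same way as the tubes already there; then press the mixer's start button right down and let go. Drop nothing and leave everything else on the bench where it stands.

Things in the scene. Friction and masses are not known exactly. Their poses are not given: they have to be found in the camera images.
- conical_mid (a point): Centre (on the axis, half-way along) of the tube to be mixed: natural white, 116 mm long, body 29 mm in diameter, conical foot (last 16 mm taper to an 8 mm tip), blue screw cap 34 mm in diameter, 20 mm long; about 60 g. x points along the axis to the cap. Starts in any of the bin's three lanes, lying straight down the slope, foot against the front wall, cap uphill.
- conical_cap (a point): Middle of that tube's cap, on its axis, 48 mm from conical_mid.
- rack_mid (a point): Centre of the white microtube rack, a solid block 52 mm (its x) by 170 mm (its y) by 54 mm high (its z, up when it stands upright), about 150 g, two rows of eight dark holes on top. It starts in the bin, right way up but tilted with the bin's floor, lying across all three tubes over their feet, its low long side against the bin's front wall.
- bin: Grey tote, 258 mm wide, fixed on a stand, its floor rising at 25 degrees away from the robot. Origin on the bench under its centre; yaw only; x is the way the floor rises, y across. Highest point 160 mm; from x = -103 to 100 mm. Three lanes, near y = -72, 0, 72 mm; tube axes lie 18.5 mm off the floor (ribs), the rack's underside 33 mm off it. Bin and mixer may change sides.
- bin_corner (a point): Low inner corner of the bin at mid-width, where floor meets front wall (28 mm up, bin x = -75 mm); same axes as the bin. Inside, 185 mm up the slope and 248 mm wide, walls 5 mm. Heights square to the floor: sides 52 mm, back 40 mm, front 52 mm but scooped to 27 mm over the middle 124 mm, so a finger can reach the rack's low side there.
- flatfoot_mid (a point): Centre of another tube in the bin, like the conical one but 96 mm long with a flat foot, same cap. Stays in the bin. x towards its cap.
- vial_mid (a point): Centre of a plain flat-bottomed vial in the bin, 84 mm long, 29 mm in diameter throughout, cap flush. Stays in the bin. x towards its cap.
- stripbox_mid (a point): Centre of a flat white plastic box, 46 by 100 by 24 mm high, lying on the floor in the upper part of the bin, against a third rib 127 mm up the slope. Stays in the bin.
- mailer_mid (a point): Centre of a smaller flat white box, 32 by 84 by 18 mm high, lying beside it in the same way. Stays in the bin.
- mixer: Fixed roller mixer, 236 mm wide; origin on the bench under the roller bed's centre; yaw only, x away from its drive box. Six rollers along x, 30 mm thick, 216 mm long, axes 82 mm up, tops 97 mm up; five grooves at y = -74, -37, 0, 37, 74 mm. End plates 100 mm high at x = +-114 mm; drive box x = -205 to -115 mm, 100 mm high, on the robot's side. The rollers never turn.
- bed (a point): Where the conical tube's centre comes to lie in the middle of the middle groove, 107 mm above the bench (its wider cap lifts it 2 degrees); same axes as the mixer. The tubes already there lie in the two outermost grooves, caps to the mixer's +x; there is no room for a finger beside them, so the middle groove is the free one.
- running_mid (a point): Centre of a conical 50 ml tube like the target that is already on the mixer, in one of the outermost grooves; x towards its cap. Leave it.
- slim_mid (a point): Centre of a slim conical tube, 118 mm long and 17 mm in diameter, already on the mixer in the other outermost groove; x towards its cap. Leave it.
- start (a joint): Travel of the start button, 0 m when up, 0.006 m when right down; a spring returns it; fully down takes 5 N.
- start_top (a point): Centre of the top of the start button: a round grey button 32 mm in diameter standing in a ring on top of the drive box, its top 18 mm above the box; pressed straight down.
- washbottle_mid (a point): Point on the axis of a loose, standing white wash bottle, 85 mm above its foot; 66 mm in diameter, 210 mm high, its thin spout reaching 50 mm to one side at the top. It stands between the bin and the mixer, towards the back. Leave it standing.
Things that resemble listed ones, but are neither listed nor needed, are in the scene too. What is shaped like the part that bears mailer_mid but black or purple is not meant. Leave any brown look-alike of the part that bears rack_mid alone.

How it is judged:
By the outcome, as a careful person would: the job done as asked, in the order asked, and still so for the second after the job is handed in, with the robot touching nothing.
It also fails if it takes over 64 s, if anything falls off the work surface, if the arm or the gripper's body presses on something with over 40 N, if the wrist force passes 120 N, or if a joint passes its speed limit or range.

## Working session

There is one attempt and no reset: what is moved stays moved. The work goes in short steps, Python scripts to look and compute and a tool call to move; the robot and the scene stay as the last step left them, time stands still between calls to the robot, and variables do not carry over. Pictures are saved under pics/ and viewed, about 8 in all and at most 12, crops included, and the job is handed in when it is done.

Besides the shell and the picture viewer there is one more tool, called in YAML: its name, and indented under it one key for each argument. step_arm: Moves the arm, as the interface text tells. Its arguments: {"type":"object","properties":{"increments":{"type":"string"},"claw":{"type":"number"}},"required":["increments"]}

```bash
ls; mkdir -p pics
python3 - <<'E'
from bench import *
import cv2,numpy as np
np.set_printoptions(precision=4,suppress=True)
print(get_obs())
for n in("scene","top","wrist"):
    print(n,calibration(n))
for n in("scene","top"):
    cv2.imwrite(f"pics/{n}0.png",snapshot(n)[:,:,::-1])
E
```

```text
pics
{'time': 0.0, 'joint_positions': array([ 1.0809,  0.0879,  1.3723, -0.    ,  1.6836, -0.1031]), 'qvel': array([ 0.0015,  0.001 , -0.0003,  0.0004,  0.0016,  0.0002]), 'joint_torque': array([  0.0003, -34.0177, -30.2432,   0.0716,   0.0329,  -0.0002]), 'tool_pos': array([0.2072, 0.5089, 0.2043]), 'ee_rot': array([-3.1394, -0.0002,  2.7548]), 'wrist_force': array([0.291 , 0.4032, 0.1775]), 'wrist_torque': array([ 0.0015, -0.0169,  0.0106]), 'width': 0.09401262447352883}
scene {'camera_matrix': array([[478.2812,   0.    , 319.476 ],
       [  0.    , 478.2812, 239.9   ],
       [  0.    ,   0.    ,   1.    ]]), 'eye': array([ 1.1366, -0.212 ,  0.7577]), 'orientation': array([ 0.8131, -0.0079,  1.2895])}
top {'camera_matrix': array([[512.9858,   0.    , 336.8053],
       [  0.    , 512.9858, 237.2596],
       [  0.    ,   0.    ,   1.    ]]), 'eye': array([ 0.2546, -0.0175,  1.1807]), 'orientation': array([ 0.2237,  0.0061, -1.5504])}
wrist {'camera_matrix': array([[401.978 ,   0.    , 317.8091],
       [  0.    , 401.978 , 235.1779],
       [  0.    ,   0.    ,   1.    ]]), 'tool_from_camera': array([[ 0.0004,  0.9591,  0.2831,  0.0822],
       [ 1.    , -0.0005,  0.0002,  0.0002],
       [ 0.0004,  0.2831, -0.9591, -0.1802],
       [ 0.    ,  0.    ,  0.    ,  1.    ]])}
```

View pics/top0.png

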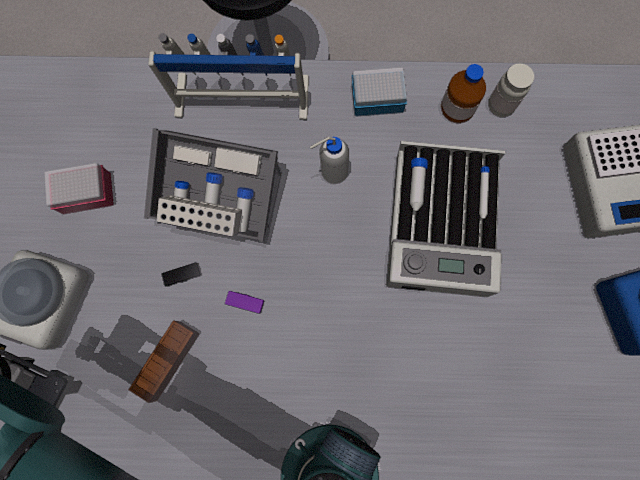

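View pics/scene0.png

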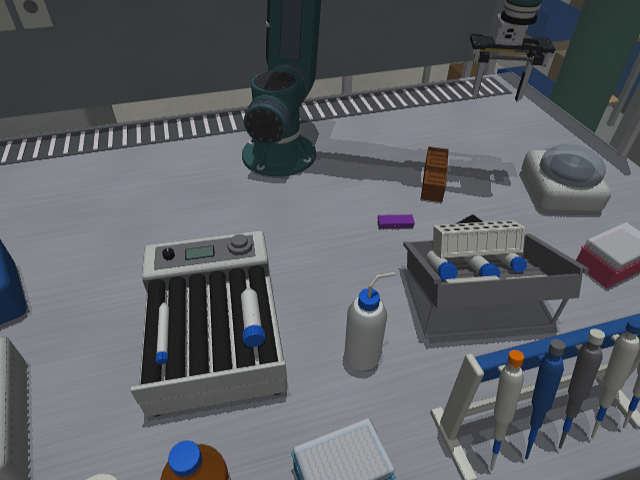

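The top view shows the bin at about (212,187), with caps at (182,188), (214,178) and (245,195) and the rack at (198,216). The wash bottle is at (335,160), and the mixer at (447,220) has its button at (415,261). The scene view agrees. Next I'll get coarse positions, then take a close wrist view.

```bash
cat > h.py <<'E'
from bench import *
import bench, numpy as np, cv2
from scipy.spatial.transform import Rotation as Ro
np.set_printoptions(precision=4,suppress=True)
def rot(e): return Ro.from_euler('xyz',e)
def cam(name,o=None):
    c=calibration(name); K=np.array(c["camera_matrix"])
    if name!="wrist": return K,rot(c["orientation"]).as_matrix(),np.array(c["eye"])
    T=np.array(c["tool_from_camera"]); R=rot(o["ee_rot"]).as_matrix()
    return K,R@T[:3,:3],o["tool_pos"]+R@T[:3,3]
def proj(C,P):
    K,R,e=C; q=(np.atleast_2d(P)-e)@R*[1,-1,-1]; q=q@K.T
    return q[:,:2]/q[:,2:]
def back(C,uv,z):
    K,R,e=C; d=R@(np.linalg.solve(K,[*uv,1])*[1,-1,-1]); return e+d*(z-e[2])/d[2]
def tool(yaw,tilt=0,ax=None):
    """down-pointing tool with tool y at horizontal heading; world rotation"""
    return Ro.from_euler('xyz',[np.pi,0,yaw])
def rows(p0,R0,wps,step=.04,ang=.12):
    """world waypoints (pos,Rotation) -> rounded tool rows, printed; tracks rounding"""
    out=[];p=np.array(p0);R=R0;s=(p0,R0)
    for q,Q in wps:
        d=np.array(q)-s[0]; w=(s[1].inv()*Q).as_rotvec()
        n=max(1,int(np.ceil(max(np.linalg.norm(d)/step,np.linalg.norm(w)/ang))))
        for i in range(1,n+1):
            tp=s[0]+d*i/n; tR=s[1]*Ro.from_rotvec(w*i/n)
            a=np.round(R.inv().apply(tp-p)*100,2); b=np.round((R.inv()*tR).as_rotvec(),3)
            p=p+R.apply(a/100); R=R*Ro.from_rotvec(b); out.append(" ".join(f"{v:g}" for v in [*a,*b]))
        s=(np.array(q),Q); out.append('|')
    b=[]
    for r in out:
        if r=='|': 
            if b: print("; ".join(b)); b=[]
            print('--')
        else:
            b.append(r)
            if len(b)==5: print("; ".join(b)); b=[]
    return p,R
E
python3 - <<'E'
from h import *
print([n for n in dir(bench) if not n.startswith('__')], getattr(bench,'hold_point_z',None))
C=cam("top")
for n,uv,z in [("capL",(182,188),.08),("capM",(214,178),.09),("capR",(245,195),.08),("rack",(198,216),.12),("bottle",(335,160),.1),("button",(415,261),.118),("mixer",(447,200),.097),("bincorn",(155,132),.14),("br",(279,152),.14),("spot",(320,285),0),("purple",(245,302),0)]:
    print(n,back(C,uv,z))
E
```

```text
['IKError', 'calibration', 'close_job', 'get_obs', 'hold_point_z', 'snapshot'] 0.0188
capL [0.6121 0.3455 0.08  ]
capM [0.6337 0.2723 0.09  ]
capR [0.5983 0.2024 0.08  ]
rack [0.5369 0.2924 0.12  ]
bottle [0.6775 0.0017 0.1   ]
button [ 0.4483 -0.1714  0.118 ]
mixer [ 0.5897 -0.2466  0.097 ]
bincorn [0.7198 0.3961 0.14  ]
br [0.6781 0.1226 0.14  ]
spot [0.4092 0.0317 0.    ]
purple [0.3666 0.2029 0.    ]
```

Run:
```python
from h import *
o=get_obs()
rows(o["tool_pos"],rot(o["ee_rot"]),[([.207,.509,.28],rot(o["ee_rot"])),([.64,.26,.27],tool(2.99))],step=.045)
```

```text
0.01 -0.01 -3.78 0 0 0; 0.01 -0.01 -3.78 0 0 0
--
-4.12 -0.56 0.09 -0 -0 -0.02; -4.11 -0.64 0.08 -0 -0 -0.019; -4.1 -0.72 0.08 -0 -0 -0.02; -4.09 -0.8 0.09 -0.001 -0 -0.019; -4.06 -0.88 0.08 0 -0 -0.02
-4.05 -0.97 0.08 0 -0 -0.02; -4.03 -1.04 0.09 -0 -0 -0.019; -4.01 -1.12 0.08 -0 -0 -0.02; -3.99 -1.2 0.08 -0 -0 -0.019; -3.96 -1.27 0.09 -0.001 -0 -0.02
-3.94 -1.35 0.08 0 -0 -0.02; -3.91 -1.44 0.08 0 -0 -0.019
--
```

step_arm:
  increments: "0 0 -3.8 0 0 0; 0 0 -3.8 0 0 0"

```text
time: 0.3
tool_pos: [0.2069, 0.5082, 0.2797]
ee_rot: [-3.136, -0.001, 2.755]
wrist_force: [0.6, -0.1, 0.2]
width: 0.0942
```

step_arm:
  increments: "-4.1 -0.6 0.1 0 0 -0.02; -4.1 -0.65 0.1 0 0 -0.02; -4.1 -0.7 0.1 0 0 -0.02; -4.1 -0.8 0.1 0 0 -0.02; -4.1 -0.9 0.1 0 0 -0.02"

```text
time: 0.8
tool_pos: [0.389, 0.4043, 0.2759]
ee_rot: [-3.141, -0.001, 2.856]
wrist_force: [0.6, 0.1, -0.6]
width: 0.0937
```

step_arm:
  increments: "-4 -1 0.1 0 0 -0.02; -4 -1 0.1 0 0 -0.02; -4 -1.1 0.1 0 0 -0.02; -4 -1.2 0.1 0 0 -0.02; -4 -1.3 0.1 0 0 -0.02"

```text
time: 1.3
tool_pos: [0.5694, 0.3011, 0.2707]
ee_rot: [-3.141, -0.001, 2.956]
wrist_force: [0.1, 1.9, -0.1]
width: 0.0939
```

step_arm:
  increments: "-3.9 -1.35 0.1 0 0 -0.02; -3.9 -1.4 0.1 0 0 -0.02; 0 0 0 0 0 0"

```text
time: 1.6
tool_pos: [0.6436, 0.2574, 0.2652]
ee_rot: [-3.138, -0.003, 2.989]
wrist_force: [-1.4, 0.3, 0.1]
width: 0.0938
```

Run:
```python
from h import *
import pickle
for i in range(1): 
    o=get_obs(); im=snapshot("wrist")
print(o["time"],o["tool_pos"],o["ee_rot"],o["joint_positions"])
pickle.dump(o,open("o1.pkl","wb"))
cv2.imwrite("pics/w1.png",im[:,:,::-1])
cv2.imwrite("pics/w1v.png",cv2.resize(im[:,:,::-1],(800,600),interpolation=cv2.INTER_CUBIC))
```

```text
1.6 [0.6436 0.2574 0.2652] [-3.1381 -0.0034  2.9889] [ 0.2996  0.4262  0.8388 -0.0018  1.8811 -1.119 ]
```

View pics/w1v.png

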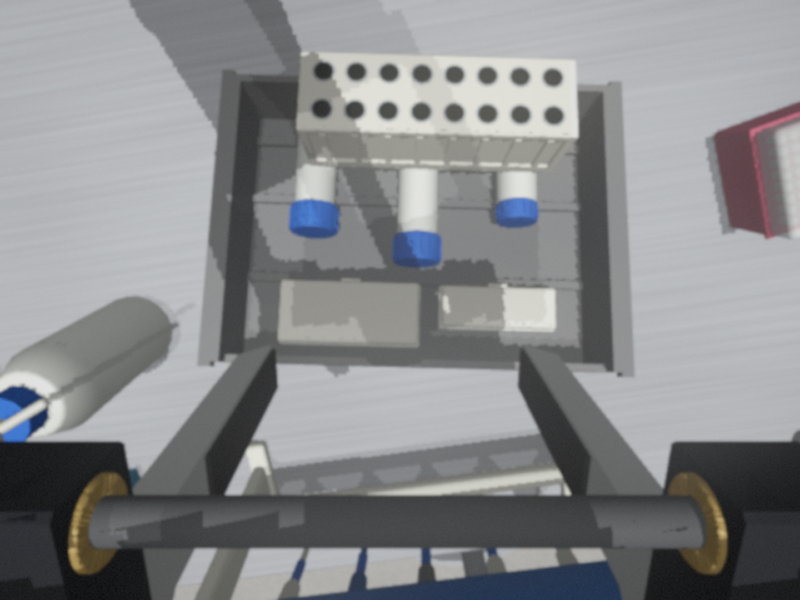

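The wrist view shows the longest tube, the conical one, in the middle lane with its cap at (417,248). The flat-foot tube is at (314,218) and the flush-cap vial at (517,210). The rack's top corners are (300,52), (577,62), (578,137) and (298,130).

Run:
```python
from h import *
import pickle
from scipy.optimize import least_squares
o=pickle.load(open("o1.pkl","rb")); C=cam("wrist",o); s=np.sin(np.radians(25)); c=np.cos(np.radians(25))
def bl(u,y,n): return np.array([-.075+u*c-n*s,y,.028+u*s+n*c])
def W(p,P): return np.array([p[0],p[1],0])+Ro.from_euler('z',p[2]).apply(P)
bp=[(bl(-.005,-.129,.052),(225,72)),(bl(-.005,.129,.052),(618,83)),(bl(.19,-.129,.052),(205,362)),(bl(.19,.129,.052),(628,373))]
rp=[((0,-.085),(300,52)),((0,.085),(577,62)),((.052,.085),(578,137)),((.052,-.085),(298,130))]
def f(p,full=0):
    r=[]
    for P,uv in bp: r.append(proj(C,W(p,P))[0]-np.array(uv)/1.25)
    for (u,y),uv in rp: r.append(proj(C,W(p,bl(p[3]+u,p[4]+y,.087)))[0]-np.array(uv)/1.25)
    return np.ravel(r)
S=least_squares(f,[.6,.27,-.15,0,.01]); print(S.x); print(S.fun.reshape(-1,2))
p=S.x; np.save("bin.npy",p)
for n,u,y in [("cap near L",.096,-.017),("cap near R",.096,.017),("capfar L",.116,-.017),("far R",.116,.017),("body",.09,0)]:
    print(n,proj(C,W(p,bl(u,y,.0185)))[0]*1.25)
Ct=cam("top")
for P in [bl(-.005,-.129,.052),bl(.19,.129,.052),bl(.19,-.129,.052),bl(-.005,.129,.052)]: print(proj(Ct,W(p,P)))
```

```text
[ 0.6203  0.2748 -0.1785  0.0013  0.0085]
[[ 7.2389  0.9587]
 [-6.7468  0.5068]
 [ 4.6237 -1.7393]
 [-5.0763 -2.0919]
 [ 0.7305 -0.2661]
 [-0.233  -2.0973]
 [ 0.9756  1.3875]
 [-1.4525  0.7878]]
cap near L [393.4151 233.606 ]
cap near R [440.4841 234.8606]
capfar L [392.6744 260.7011]
far R [440.1419 261.9568]
body [417.1142 226.1932]
[[259.2786 239.7805]]
[[155.9355 130.1437]]
[[272.4388 152.0472]]
[[147.1946 217.7017]]
```

```bash
cat >> h.py <<'E'
s25,c25=np.sin(np.radians(25)),np.cos(np.radians(25))
bin_p=np.load("bin.npy"); Rb=Ro.from_euler('z',bin_p[2])
def B(u,y,n): return np.array([bin_p[0],bin_p[1],0])+Rb.apply([-.075+u*c25-n*s25,y,.028+u*s25+n*c25])
def Rm(x,y): # tool rotation from bin-frame x,y axes
    return Rb*Ro.from_matrix(np.array([x,y,np.cross(x,y)]).T)
RACK=Rm([0,1,0],[c25,0,s25]); TUBE=Rm([-c25,0,-s25],[0,1,0])
E
python3 - <<'E'
from h import *
o=get_obs(); u,y=bin_p[3]+.026,bin_p[4]
print(B(u,y,.06))
rows(o["tool_pos"],rot(o["ee_rot"]),[(B(u,y,.18),RACK),(B(u,y,.10),RACK),(B(u,y,.042),RACK)],ang=.13)
E
```

```text
[0.5474 0.2966 0.0939]
1.15 0.19 0.49 -0.026 -0.027 0.121; 1.17 0.03 0.47 -0.027 -0.027 0.121; 1.18 -0.12 0.43 -0.026 -0.027 0.121; 1.17 -0.28 0.4 -0.027 -0.027 0.12; 1.13 -0.42 0.35 -0.026 -0.027 0.121
1.09 -0.57 0.31 -0.026 -0.027 0.121; 1.02 -0.7 0.27 -0.027 -0.026 0.121; 0.93 -0.82 0.22 -0.026 -0.027 0.121; 0.82 -0.94 0.17 -0.027 -0.027 0.121; 0.72 -1.03 0.13 -0.026 -0.027 0.12
0.58 -1.12 0.08 -0.027 -0.027 0.121; 0.45 -1.18 0.04 -0.026 -0.027 0.121; 0.31 -1.22 -0.01 -0.026 -0.027 0.121
--
-0 -0 4 -0 0 -0; -0 -0 4 -0 0 -0
--
-0 0 2.9 -0 0 -0; -0 0 2.9 -0 0 -0
--
```

step_arm:
  increments: "1.15 0.19 0.49 -0.026 -0.027 0.121; 1.17 0.03 0.47 -0.027 -0.027 0.121; 1.18 -0.12 0.43 -0.026 -0.027 0.121; 1.17 -0.28 0.4 -0.027 -0.027 0.12; 1.13 -0.42 0.35 -0.026 -0.027 0.121"

```text
time: 2.15
tool_pos: [0.5829, 0.28, 0.245]
ee_rot: [2.975, 0.087, 2.378]
wrist_force: [-0.6, 0.1, 0.3]
width: 0.0941
```

step_arm:
  increments: "1.09 -0.57 0.31 -0.026 -0.027 0.121; 1.02 -0.7 0.27 -0.027 -0.026 0.121; 0.93 -0.82 0.22 -0.026 -0.027 0.121; 0.82 -0.94 0.17 -0.027 -0.027 0.121; 0.72 -1.03 0.13 -0.026 -0.027 0.12"

```text
time: 2.65
tool_pos: [0.5273, 0.2974, 0.2204]
ee_rot: [2.791, 0.061, 1.759]
wrist_force: [0.3, 0.2, -0.9]
width: 0.0938
```

step_arm:
  increments: "0.58 -1.12 0.08 -0.027 -0.027 0.121; 0.45 -1.18 0.04 -0.026 -0.027 0.121; 0.31 -1.22 0 -0.026 -0.027 0.121; 0 0 4 0 0 0; 0 0 0 0 0 0"

```text
time: 3.15
tool_pos: [0.5093, 0.3035, 0.1634]
ee_rot: [2.709, 0.004, 1.398]
wrist_force: [-0.6, -0.1, -0.6]
width: 0.0942
```

Run:
```python
from h import *
o=get_obs(); u,y=bin_p[3]+.026,bin_p[4]
rows(o["tool_pos"],rot(o["ee_rot"]),[(B(u,y,.10),RACK),(B(u,y,.042),RACK)],ang=.13)
print(o["joint_positions"])
im=snapshot("scene"); cv2.imwrite("pics/s2.png",cv2.resize(im[150:350,330:610,::-1],(784,560),interpolation=cv2.INTER_CUBIC))
```

```text
-0 0.59 3.94 -0.004 0.001 0.006
--
0 0 2.9 0 0 0; 0 0 2.9 0 0 0
--
[ 0.6203 -0.0153  1.6243 -0.3243  1.2389  0.8535]
```

View pics/s2.png

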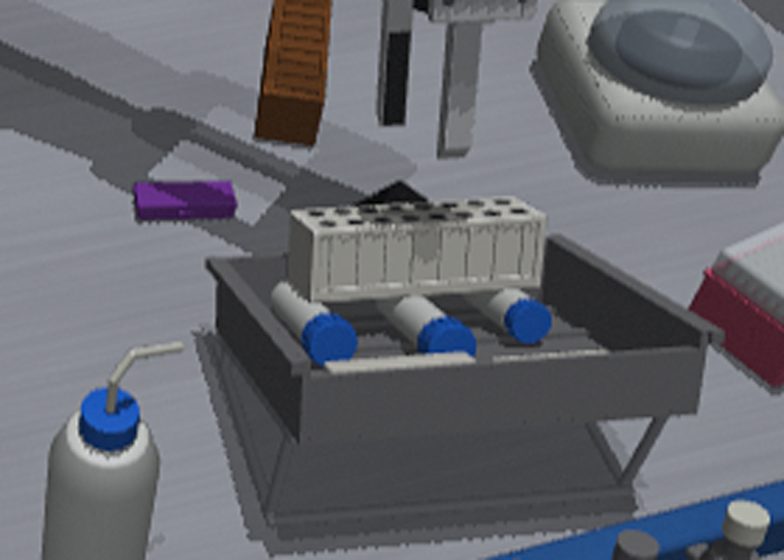

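The scene crop shows the fingers open above the rack, with dark pads reaching almost to the tips. The rack at (420,250) is clear for the grasp.

step_arm:
  increments: "0 0.3 2 -0.002 0 0.003; 0 0.3 2 -0.002 0 0.003; 0 0 1.5 0 0 0; 0 0 0 0 0 0"

```text
time: 3.6
tool_pos: [0.5409, 0.2987, 0.1203]
ee_rot: [2.7, -0.003, 1.39]
wrist_force: [-0.9, -0.1, 0.9]
width: 0.0942
```

Run:
```python
from h import *
o=get_obs(); u,y=bin_p[3]+.026,bin_p[4]
rows(o["tool_pos"],rot(o["ee_rot"]),[(B(u,y,.042),RACK)],ang=.13)
```

```text
-0.05 -0.26 2.24 0.003 -0.001 -0.002; -0.04 -0.25 2.24 0.002 -0 -0.001
--
```

step_arm:
  increments: "0 -0.25 2.2 0.002 0 0; 0 -0.2 2.2 0 0 0; 0 0 0 0 0 0; 0 0 0 0 0 0"

```text
time: 4.0
tool_pos: [0.5562, 0.2972, 0.0812]
ee_rot: [2.699, -0.005, 1.39]
wrist_force: [-0.2, -0.0, 1.3]
width: 0.0939
```

Run:
```python
from h import *
o=get_obs(); u,y=bin_p[3]+.026,bin_p[4]
rows(o["tool_pos"],rot(o["ee_rot"]),[(B(u,y,.042),RACK)],ang=.13)
```

```text
-0.21 -0.24 0.29 0.006 -0.004 -0.004
--
```

step_arm:
  increments: "-0.2 -0.25 0.3 0.006 -0.004 -0.004; 0 0 0 0 0 0"

```text
time: 4.2
tool_pos: [0.5551, 0.2955, 0.0778]
ee_rot: [2.704, -0.0, 1.393]
wrist_force: [-0.4, 0.6, 0.2]
width: 0.0942
```

step_arm:
  increments: "0 0 0 0 0 0; 0 0 0 0 0 0; 0 0 0 0 0 0; 0 0 0 0 0 0; 0 0 0 0 0 0"
  claw: 1

```text
time: 4.7
tool_pos: [0.5549, 0.2952, 0.0765]
ee_rot: [2.706, 0.001, 1.392]
wrist_force: [-0.1, -0.0, 0.5]
width: 0.0575
```

Run:
```python
from h import *
o=get_obs(); u,y=bin_p[3]+.026,bin_p[4]
print(o["width"],o["tool_pos"],o["wrist_force"])
rows(o["tool_pos"],rot(o["ee_rot"]),[(B(u,y,.042),RACK)],ang=.13)
```

```text
0.057513600313597917 [0.5549 0.2952 0.0765] [-0.1404 -0.0049  0.4895]
0.01 0.05 -0.1 -0 0 0
--
```

Still closing.

step_arm:
  increments: "0 0 0 0 0 0; 0 0 0 0 0 0; 0 0 0 0 0 0; 0 0 0 0 0 0"

```text
time: 5.1
tool_pos: [0.5547, 0.2952, 0.0764]
ee_rot: [2.706, 0.001, 1.392]
wrist_force: [-1.6, -0.1, -0.0]
width: 0.052
```

step_arm:
  increments: "0 0 -1 0 0 0; 0 0 -2 0 0 0; 0 0 -3 0 0 0; 0 0 -3 0 0 0; 0 0 0 0 0 0"

```text
time: 5.6
tool_pos: [0.5187, 0.3039, 0.164]
ee_rot: [2.699, -0.006, 1.394]
wrist_force: [0.4, -0.0, -1.8]
width: 0.0519
```

Run:
```python
from h import *
o=get_obs(); print(o["width"])
D=tool(1.40)
rows(o["tool_pos"],rot(o["ee_rot"]),[(o["tool_pos"]+[-.04,-.04,.07],RACK),([.36,.02,.15],D),([.36,.02,.04],D)],step=.045)
```

```text
0.0518614438624108
-2.3 0.04 -3.87 0.003 -0.003 -0.001; -2.31 0.04 -3.86 0.003 -0.003 -0
--
-3.73 -1.46 0.64 0.063 -0 -0.001; -3.73 -1.42 0.74 0.062 0 -0.001; -3.73 -1.38 0.82 0.062 0 -0.001; -3.72 -1.32 0.9 0.063 0.001 -0.001; -3.73 -1.27 0.98 0.062 -0 -0.002
-3.72 -1.21 1.06 0.062 0 -0.001; -3.73 -1.15 1.13 0.063 0 -0.001
--
0.01 -0 3.67 -0 0 0; -0 -0 3.66 -0 0 0; -0 0 3.67 -0 0 0
--
```

Rack gripped (52 mm) and lifted.

step_arm:
  increments: "-2.3 0 -3.8 0.003 -0.003 0; -2.3 0 -3.8 0.003 -0.003 0; -3.7 -1.4 0.6 0.063 0 -0.001; -3.7 -1.4 0.7 0.063 0 -0.001; -3.7 -1.4 0.8 0.063 0 -0.001"

```text
time: 6.1
tool_pos: [0.4256, 0.1577, 0.192]
ee_rot: [2.903, 0.007, 1.394]
wrist_force: [0.9, -0.7, -2.2]
width: 0.0518
```

step_arm:
  increments: "-3.7 -1.3 0.9 0.063 0 -0.001; -3.7 -1.3 1 0.062 0 -0.001; -3.7 -1.2 1 0.062 0 -0.001; -3.7 -1.2 1.1 0.062 0 -0.001; 0 0 0 0 0 0"

```text
time: 6.6
tool_pos: [0.3557, 0.0165, 0.1442]
ee_rot: [-3.127, 0.01, 1.389]
wrist_force: [-0.0, 0.5, -1.0]
width: 0.0517
```

step_arm:
  increments: "0 0 3 0 0 0; 0 0 3 0 0 0; 0 0 3 0 0 0; 0 0 0 0 0 0; 0 0 0 0 0 0"

```text
time: 7.1
tool_pos: [0.3566, 0.0203, 0.0571]
ee_rot: [-3.133, 0.008, 1.397]
wrist_force: [1.4, -0.6, -0.9]
width: 0.0518
```

Run:
```python
from h import *
o=get_obs(); print(o["width"],o["tool_pos"],o["ee_rot"],o["wrist_force"])
D=tool(1.40)
rows(o["tool_pos"],rot(o["ee_rot"]),[([.36,.02,.02],D)],step=.045)
```

```text
0.05183870238475023 [0.3566 0.0203 0.0571] [-3.1325  0.0075  1.3973] [ 1.4464 -0.6091 -0.9373]
0.06 0.37 3.71 -0.009 0.008 -0.003
--
```

step_arm:
  increments: "0 0 2 -0.009 0.008 0; 0 0 1.7 0 0 0; 0 0 0 0 0 0; 0 0 0 0 0 0"

```text
time: 7.5
tool_pos: [0.3581, 0.0198, 0.0219]
ee_rot: [3.138, -0.001, 1.397]
wrist_force: [0.5, 0.1, -1.3]
width: 0.0518
```

step_arm:
  increments: "0 0 0.3 0 0 0; 0 0 0.2 0 0 0; 0 0 0 0 0 0"

```text
time: 7.8
tool_pos: [0.357, 0.0198, 0.0156]
ee_rot: [3.14, -0.001, 1.397]
wrist_force: [-0.8, -0.1, -0.7]
width: 0.0518
```

step_arm:
  increments: "0 0 0.2 0 0 0; 0 0 0 0 0 0; 0 0 0 0 0 0"

```text
time: 8.1
tool_pos: [0.3566, 0.0197, 0.0132]
ee_rot: [3.141, -0.0, 1.397]
wrist_force: [-0.4, 0.3, -2.1]
width: 0.0516
```

step_arm:
  increments: "0 0 0.2 0 0 0; 0 0 0 0 0 0"

```text
time: 8.3
tool_pos: [0.3564, 0.0198, 0.011]
ee_rot: [3.141, -0.0, 1.397]
wrist_force: [0.2, 0.9, -2.2]
width: 0.052
```

step_arm:
  increments: "0 0 0.1 0 0 0; 0 0 0 0 0 0; 0 0 0 0 0 0"

```text
time: 8.6
tool_pos: [0.3566, 0.0198, 0.0102]
ee_rot: [3.141, -0.0, 1.397]
wrist_force: [0.4, 0.8, -2.2]
width: 0.0521
```

step_arm:
  increments: "0 0 0.1 0 0 0; 0 0 0 0 0 0; 0 0 0 0 0 0"

```text
time: 8.9
tool_pos: [0.3567, 0.0198, 0.0092]
ee_rot: [3.141, -0.001, 1.397]
wrist_force: [1.3, 0.5, -1.7]
width: 0.0518
```

step_arm:
  increments: "0 0 0.1 0 0 0; 0 0 0 0 0 0; 0 0 0 0 0 0"

```text
time: 9.2
tool_pos: [0.3566, 0.0198, 0.0082]
ee_rot: [3.141, -0.001, 1.397]
wrist_force: [0.6, 0.3, -2.0]
width: 0.0521
```

step_arm:
  increments: "0 0 0.1 0 0 0; 0 0 0 0 0 0; 0 0 0 0 0 0"

```text
time: 9.5
tool_pos: [0.3569, 0.0198, 0.0079]
ee_rot: [3.14, -0.001, 1.397]
wrist_force: [-1.6, 0.6, 4.8]
width: 0.0517
```

step_arm:
  increments: "0 0 0.1 0 0 0; 0 0 0 0 0 0; 0 0 0 0 0 0"

```text
time: 9.8
tool_pos: [0.3569, 0.0198, 0.0079]
ee_rot: [3.141, -0.0, 1.397]
wrist_force: [-5.0, -0.0, 11.9]
width: 0.052
```

Run:
```python
from h import *
im=snapshot("scene"); cv2.imwrite("pics/s3.png",im[:,:,::-1]); a=im[40:240,250:510,::-1]
cv2.imwrite("pics/s3c.png",cv2.resize(a,(780,600),interpolation=cv2.INTER_CUBIC))
print(get_obs()["wrist_force"])
```

```text
[-4.7468  0.2109 12.0052]
```

View pics/s3c.png

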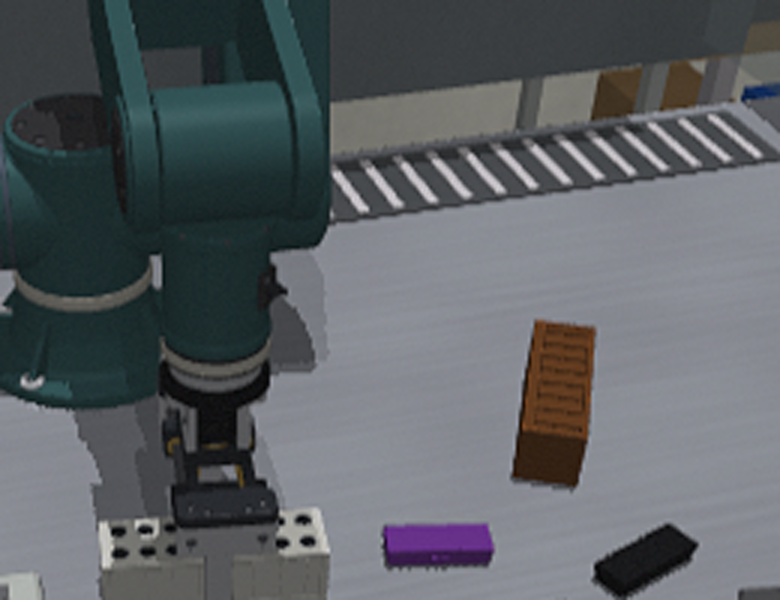

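The scene crop shows the rack standing upright on the bench, held at (210,545). The 12 N reading shows it is seated. I'll release it and go to the tube.

step_arm:
  increments: "0 0 -0.15 0 0 0; 0 0 0 0 0 0; 0 0 0 0 0 0; 0 0 0 0 0 0; 0 0 0 0 0 0"
  claw: -1

```text
time: 10.35
tool_pos: [0.3566, 0.0198, 0.0075]
ee_rot: [3.141, -0.001, 1.397]
wrist_force: [-0.4, 0.8, 0.0]
width: 0.0881
```

step_arm:
  increments: "0 0 0 0 0 0; 0 0 -2 0 0 0; 0 0 -4 0 0 0; 0 0 -4 0 0 0; 0 0 -4 0 0 0"

```text
time: 10.85
tool_pos: [0.3562, 0.0198, 0.149]
ee_rot: [3.141, -0.0, 1.397]
wrist_force: [1.0, -0.8, -0.4]
width: 0.0943
```

step_arm:
  increments: "0 0 -4 0 0 0; 0 0 -3 0 0 0; 0 0 0 0 0 0"
  claw: -0.2

```text
time: 11.15
tool_pos: [0.3589, 0.0194, 0.2227]
ee_rot: [3.131, -0.001, 1.397]
wrist_force: [-0.2, 0.0, 0.1]
width: 0.0734
```

Run:
```python
from h import *
o=get_obs(); print(o["width"],o["tool_pos"],o["ee_rot"],o["wrist_force"])
rows(o["tool_pos"],rot(o["ee_rot"]),[(B(.062,0,.15),TUBE)],step=.045,ang=.13)
```

```text
0.07340189961629187 [0.3589 0.0194 0.2227] [ 3.1308 -0.0012  1.3967] [-0.1904  0.0445  0.1133]
2.29 1 0.26 -0.026 -0.026 -0.119; 2.15 1.27 0.24 -0.025 -0.026 -0.118; 2 1.5 0.22 -0.026 -0.025 -0.119; 1.81 1.72 0.21 -0.025 -0.026 -0.118; 1.61 1.93 0.21 -0.026 -0.026 -0.119
1.37 2.09 0.22 -0.025 -0.026 -0.118; 1.12 2.23 0.25 -0.026 -0.025 -0.119; 0.85 2.34 0.28 -0.025 -0.026 -0.118; 0.58 2.42 0.33 -0.026 -0.026 -0.119; 0.3 2.47 0.37 -0.025 -0.026 -0.118
0.01 2.47 0.44 -0.026 -0.026 -0.119; -0.26 2.45 0.5 -0.025 -0.025 -0.118; -0.54 2.38 0.57 -0.026 -0.026 -0.119
--
```

step_arm:
  increments: "2.29 1 0.26 -0.026 -0.026 -0.119; 2.15 1.27 0.24 -0.025 -0.026 -0.118; 2 1.5 0.22 -0.026 -0.025 -0.119; 1.81 1.72 0.21 -0.025 -0.026 -0.118; 1.61 1.93 0.21 -0.026 -0.026 -0.119"

```text
time: 11.65
tool_pos: [0.4256, 0.1245, 0.2027]
ee_rot: [3.059, 0.159, 1.99]
wrist_force: [0.5, 0.1, -0.4]
width: 0.0566
```

step_arm:
  increments: "1.37 2.09 0.22 -0.025 -0.026 -0.118; 1.12 2.23 0.25 -0.026 -0.025 -0.119; 0.85 2.34 0.28 -0.025 -0.026 -0.118; 0.58 2.42 0.33 -0.026 -0.026 -0.119; 0.3 2.47 0.37 -0.025 -0.026 -0.118"

```text
time: 12.15
tool_pos: [0.4947, 0.2282, 0.1893]
ee_rot: [3.08, 0.337, 2.589]
wrist_force: [0.2, -0.9, -0.9]
width: 0.0564
```

step_arm:
  increments: "0 2.47 0.44 -0.026 -0.026 -0.119; -0.26 2.45 0.5 -0.025 -0.025 -0.118; -0.54 2.38 0.57 -0.026 -0.026 -0.119; 0 0 0 0 0 0; 0 0 0 0 0 0"

```text
time: 12.65
tool_pos: [0.5358, 0.2889, 0.1818]
ee_rot: [-3.139, 0.423, 2.963]
wrist_force: [0.2, -0.3, 0.1]
width: 0.0564
```

Run:
```python
from h import *
import pickle
o=get_obs(); im=snapshot("wrist"); C=cam("wrist",o); pickle.dump(o,open("o2.pkl","wb"))
print(o["width"],o["tool_pos"],o["joint_positions"])
for u,y in [(.096,-.017),(.096,.017),(.116,-.017),(.116,.017)]: print(proj(C,B(u,y,.0185))*1.25)
for u in (.02,.062): print(proj(C,B(u,0,.033))*1.25)
cv2.imwrite("pics/w4.png",cv2.resize(im[:,:,::-1],(800,600),interpolation=cv2.INTER_CUBIC))
rows(o["tool_pos"],rot(o["ee_rot"]),[(B(.062,0,.06),TUBE)])
```

```text
0.05637205563108518 [0.5358 0.2889 0.1818] [ 0.5628  0.0042  1.5655 -0.2976  1.2661 -0.7826]
[[373.3688 344.292 ]]
[[425.5477 344.3614]]
[[373.7526 372.5365]]
[[425.0829 372.6136]]
[[399.6528 231.4769]]
[[399.5526 300.5855]]
-0.26 0.04 2.79 -0.001 -0.004 -0; -0.25 0.05 2.8 -0.001 -0.005 -0; -0.23 0.04 2.79 -0.001 -0.004 -0
--
```

View pics/w4.png

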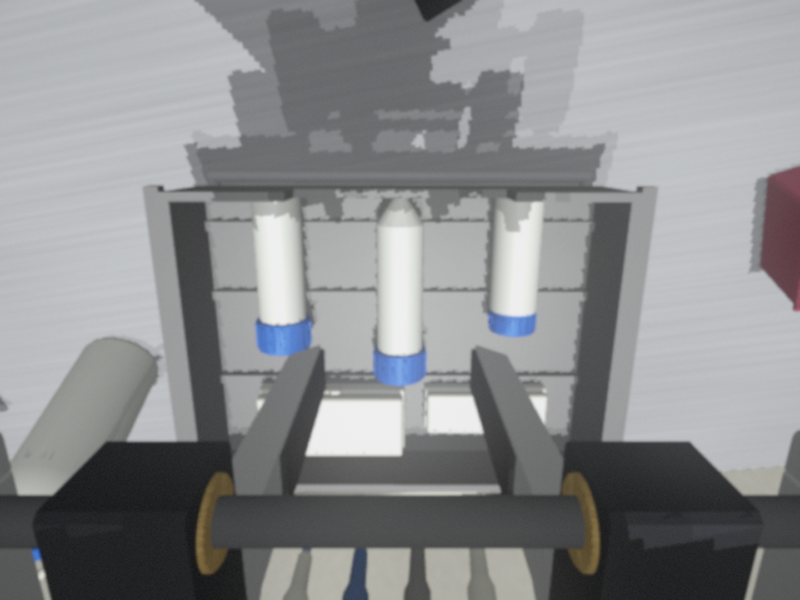

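The wrist view confirms the conical tube in the middle lane, with its cap at (400,367) and cone at (400,210). It matches the prediction to within 2 px sideways. Descending.

step_arm:
  increments: "-0.25 0.05 2.8 -0.001 -0.004 0; -0.25 0.05 2.8 -0.001 -0.004 0; -0.25 0.05 2.8 -0.001 -0.004 0; 0 0 0 0 0 0; 0 0 0 0 0 0"

```text
time: 13.2
tool_pos: [0.5779, 0.2828, 0.1105]
ee_rot: [3.14, 0.437, 2.962]
wrist_force: [-0.1, -0.8, 0.5]
width: 0.0565
```

Run:
```python
from h import *
o=get_obs(); print(Rb.inv().apply(o["tool_pos"]-B(.062,0,.06)))
rows(o["tool_pos"],rot(o["ee_rot"]),[(B(.062,0,.0105),TUBE)])
```

```text
[0.001  0.0004 0.0019]
0.09 -0.02 2.54 0.001 0.001 -0; 0.08 -0.02 2.54 0 0 -0.001
--
```

step_arm:
  increments: "0 0 2.5 0 0 0; 0 0 2.3 0 0 0; 0 0 0 0 0 0; 0 0 0 0 0 0; 0 0 0 0 0 0"

```text
time: 13.7
tool_pos: [0.599, 0.281, 0.0699]
ee_rot: [3.136, 0.441, 2.963]
wrist_force: [0.5, -0.4, -0.5]
width: 0.0562
```

Run:
```python
from h import *
o=get_obs(); print(o["wrist_force"])
rows(o["tool_pos"],rot(o["ee_rot"]),[(B(.062,0,.0105),TUBE)])
```

```text
[ 0.4749 -0.412  -0.4556]
0.37 -0.24 0.51 0.005 0.005 -0
--
```

step_arm:
  increments: "0.2 -0.2 0.4 0.004 0.004 0; 0 0 0 0 0 0; 0 0 0 0 0 0"

```text
time: 14.0
tool_pos: [0.5978, 0.2783, 0.0629]
ee_rot: [-3.14, 0.435, 2.963]
wrist_force: [0.3, -1.0, 0.2]
width: 0.0563
```

Run:
```python
from h import *
o=get_obs(); print(o["wrist_force"])
rows(o["tool_pos"],rot(o["ee_rot"]),[(B(.062,0,.0105),TUBE)])
```

```text
[ 0.3176 -0.9552  0.1679]
0 0.05 -0.09 -0.001 -0.002 0
--
```

step_arm:
  increments: "0 0 -0.1 0 0 0; 0 0 0 0 0 0; 0 0 0 0 0 0; 0 0 0 0 0 0; 0 0 0 0 0 0"
  claw: 1

```text
time: 14.5
tool_pos: [0.5974, 0.2783, 0.0634]
ee_rot: [-3.14, 0.434, 2.964]
wrist_force: [-0.8, 0.4, -0.6]
width: 0.0285
```

step_arm:
  increments: "0 0 0 0 0 0; 0 0 0 0 0 0"

```text
time: 14.7
tool_pos: [0.5974, 0.2783, 0.0635]
ee_rot: [-3.14, 0.434, 2.964]
wrist_force: [0.5, 0.2, 0.7]
width: 0.0284
```

Run:
```python
from h import *
o=get_obs(); print(o["width"],o["tool_pos"],o["wrist_force"])
rows(o["tool_pos"],rot(o["ee_rot"]),[(B(.062,0,.0105),TUBE)])
```

```text
0.028426962757113323 [0.5974 0.2783 0.0635] [0.4625 0.166  0.7014]
-0 0.06 -0.03 -0.001 -0.002 0
--
```

step_arm:
  increments: "0 0 -1 0 0 0; 0 0 -2 0 0 0; 0 0 -3 0 0 0; 0 0 -4 0 0 0; 0 0 -3 0 0 0"

```text
time: 15.2
tool_pos: [0.5429, 0.2885, 0.1842]
ee_rot: [-3.142, 0.435, 2.963]
wrist_force: [1.8, -0.6, 1.1]
width: 0.0281
```

Run:
```python
from h import *
o=get_obs(); print(o["width"],o["tool_pos"],o["wrist_force"])
rows(o["tool_pos"],rot(o["ee_rot"]),[([.47,.16,.28],tool(3.05)),([.54,-.24,.32],tool(3.1))],step=.04,ang=.1)
```

```text
0.028115765541199735 [0.5429 0.2885 0.1842] [ 1.8495 -0.5583  1.0873]
0.08 -2.79 -2.15 -0.004 0.087 -0.017; 0.31 -2.78 -2.14 -0.004 0.087 -0.017; 0.55 -2.76 -2.12 -0.003 0.087 -0.017; 0.77 -2.74 -2.07 -0.004 0.087 -0.018; 1 -2.72 -2 -0.004 0.087 -0.017
--
-0.97 -3.56 -0.36 -0 0 -0.004; -0.95 -3.57 -0.37 -0 0 -0.005; -0.93 -3.57 -0.36 -0 0 -0.004; -0.92 -3.58 -0.36 -0 0 -0.005; -0.9 -3.58 -0.37 -0 0 -0.004
-0.89 -3.58 -0.36 -0 0 -0.005; -0.87 -3.59 -0.36 -0 0 -0.005; -0.85 -3.59 -0.37 -0 0 -0.004; -0.83 -3.6 -0.36 -0 0 -0.005; -0.82 -3.6 -0.36 -0 0 -0.004
-0.8 -3.6 -0.37 -0 0 -0.005
--
```

step_arm:
  increments: "0.1 -2.8 -2.15 -0.004 0.087 -0.017; 0.3 -2.8 -2.15 -0.004 0.087 -0.017; 0.55 -2.8 -2.1 -0.003 0.087 -0.017; 0.8 -2.7 -2.1 -0.004 0.087 -0.018; 1 -2.7 -2 -0.004 0.087 -0.017"

```text
time: 15.7
tool_pos: [0.4692, 0.159, 0.2798]
ee_rot: [-3.141, -0.003, 3.052]
wrist_force: [0.9, 0.6, -0.2]
width: 0.0283
```

step_arm:
  increments: "-0.95 -3.6 -0.36 0 0 -0.005; -0.95 -3.6 -0.36 0 0 -0.005; -0.95 -3.6 -0.36 0 0 -0.005; -0.9 -3.6 -0.36 0 0 -0.005; -0.9 -3.6 -0.36 0 0 -0.005"

```text
time: 16.2
tool_pos: [0.5018, -0.0246, 0.2966]
ee_rot: [-3.14, -0.0, 3.076]
wrist_force: [0.4, -0.1, -0.7]
width: 0.0283
```

step_arm:
  increments: "-0.9 -3.6 -0.36 0 0 -0.005; -0.85 -3.6 -0.36 0 0 -0.005; -0.85 -3.6 -0.36 0 0 -0.005; -0.85 -3.6 -0.36 0 0 -0.005; -0.8 -3.6 -0.36 0 0 -0.005"

```text
time: 16.7
tool_pos: [0.5342, -0.2066, 0.3147]
ee_rot: [-3.14, -0.001, 3.101]
wrist_force: [0.3, 0.4, -0.2]
width: 0.0283
```

step_arm:
  increments: "-0.8 -3.6 -0.36 0 0 0; 0 0 0 0 0 0; 0 0 0 0 0 0"

```text
time: 17.0
tool_pos: [0.5407, -0.2419, 0.3175]
ee_rot: [-3.141, -0.002, 3.099]
wrist_force: [-0.3, -0.5, -0.7]
width: 0.0283
```

Run:
```python
from h import *
import pickle
o=get_obs(); im=snapshot("wrist"); pickle.dump(o,open("o3.pkl","wb"))
print(o["width"],o["tool_pos"],o["ee_rot"],o["joint_positions"])
cv2.imwrite("pics/w5.png",cv2.resize(im[:,:,::-1],(800,600),interpolation=cv2.INTER_CUBIC))
```

```text
0.028254321619285972 [ 0.5407 -0.2419  0.3175] [-3.1413 -0.0019  3.0992] [-0.5157  0.1923  1.0324 -0.0012  1.9184 -2.0445]
```

View pics/w5.png

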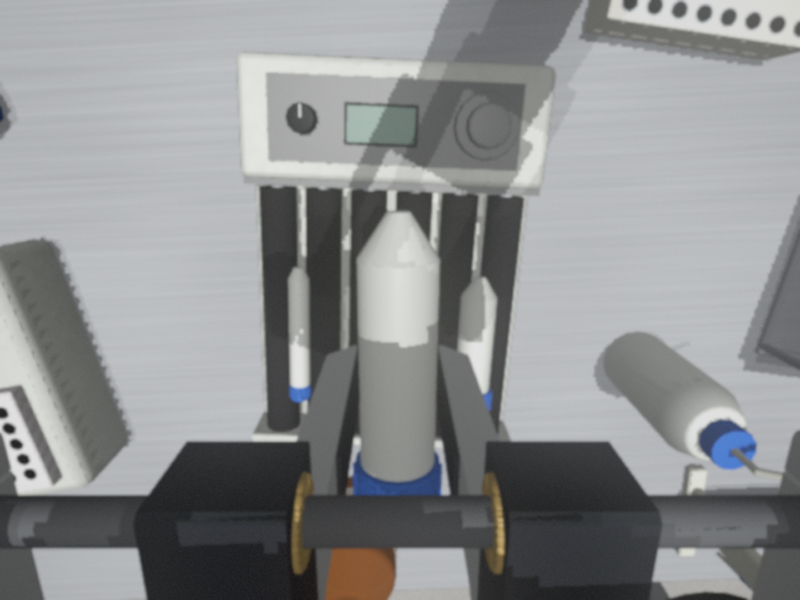

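The wrist view shows the mixer. The box's near corners are (238,53) and (554,68), and the groove gaps are at columns 302, 347, 392, 437 and 484 on row 190. The button is at (490,127). The tube is held straight, and the middle groove under it is free.

Run:
```python
from h import *
import pickle
from scipy.optimize import least_squares
o=pickle.load(open("o3.pkl","rb")); C=cam("wrist",o); Ct=cam("top"); Cs=cam("scene")
def W(p,P): return np.array([p[0],p[1],0])+Ro.from_euler('z',p[2]).apply(P)
gr=list(zip((-.074,-.037,0,.037,.074),(302,347,392,437,484)))
ob=[(C,(-.205,-.118,.1),(238/1.25,53/1.25)),(C,(-.205,.118,.1),(554/1.25,68/1.25)),(C,(.108,-.0925,.097),(283/1.25,430/1.25))]
def f(p):
    r=[]
    for c,P,uv in ob: r+=list(proj(c,W(p,P))[0]-uv)
    for y,u in gr: r.append(proj(C,W(p,(-.106,y,.082)))[0,0]-u/1.25)
    return np.array(r)
S=least_squares(f,[.59,-.25,-.05],loss='soft_l1'); p=S.x; print(p); print(f(p))
np.save("mix.npy",p)
b=back(C,np.array((490,127))/1.25,.118); print("button",b,"mixer frame",Ro.from_euler('z',-p[2]).apply(b-[p[0],p[1],0]))
print("button from top",back(Ct,(415,261),.118),"scene",back(Cs,(240,242),.118))
for P in [(-.205,.118,.1),(-.205,-.118,.1),(.116,.118,.1),(.116,-.118,.1),(.108,0,.09),(0,0,.107)]: print(P,proj(Ct,W(p,P))[0],proj(Cs,W(p,P))[0],proj(C,W(p,P))[0]*1.25)
a=cv2.imread("pics/top0.png")[135:300,380:515]
s=cv2.imread("pics/scene0.png")[225:425,130:295]
a=cv2.resize(a,(396,int(165*396/135)),interpolation=cv2.INTER_CUBIC);s=cv2.resize(s,(400,int(200*400/165)),interpolation=cv2.INTER_CUBIC)
h=max(len(a),len(s)); cv2.imwrite("pics/m.png",np.hstack([np.pad(i,((0,h-len(i)),(0,0),(0,0))) for i in (a,s)]))
```

```text
[ 0.6029 -0.2528 -0.0825]
[-2.6533  0.0364  4.3392 -0.5175 -1.2674  2.5198 -0.1022  0.2578  0.5471
  0.7659 -0.6857]
button [ 0.4481 -0.1716  0.118 ] mixer frame [-0.161   0.0682  0.118 ]
button from top [ 0.4483 -0.1714  0.118 ] scene [ 0.4527 -0.1691  0.118 ]
(-0.205, 0.118, 0.1) [388.9327 280.5853] [262.1525 229.3358] [559.4241  67.3532]
(-0.205, -0.118, 0.1) [500.7605 291.9312] [142.7269 244.5103] [234.6834  53.0455]
(0.116, 0.118, 0.1) [400.3611 139.9298] [285.1271 364.2286] [513.0727 451.0678]
(0.116, -0.118, 0.1) [505.39   149.7516] [128.7132 390.8694] [252.6106 441.7543]
(0.108, 0, 0.09) [451.5887 149.8672] [209.595 376.112] [383.7875 432.6101]
(0, 0, 0.107) [450.5978 192.9119] [205.9142 314.8607] [387.5446 328.7833]
```

View pics/m.png

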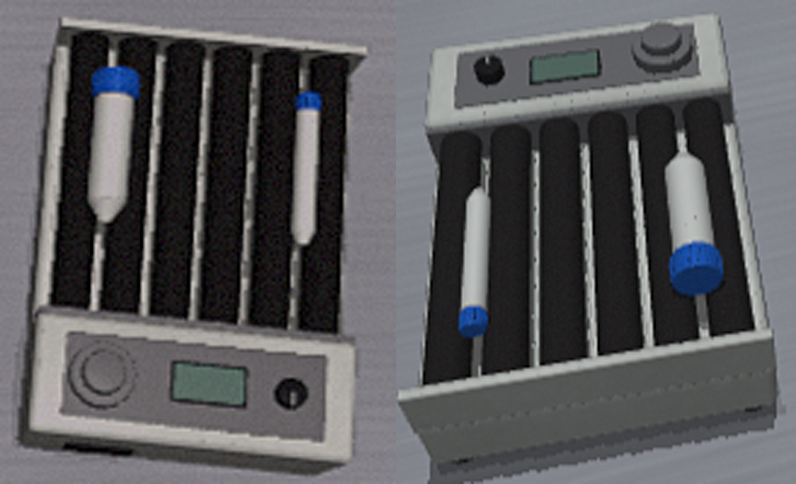

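The crops show free middle grooves: in the top camera the gap ends are about (447.5,242) and (450.6,154), and in the scene camera about (207.3,280) and (210,370). I'll check these against the fit.

Run:
```python
from h import *
p=np.load("mix.npy"); Ct=cam("top"); Cs=cam("scene")
def W(p,P): return np.array([p[0],p[1],0])+Ro.from_euler('z',p[2]).apply(P)
for y in (-.074,-.037,0,.037,.074):
  for x in(-.106,.108): print(y,x,proj(Ct,W(p,(x,y,.082)))[0],proj(Cs,W(p,(x,y,.082)))[0])
o=get_obs()
Rx=Ro.from_euler('z',p[2]); D=tool(np.pi+p[2])
print(D.as_euler('xyz'),W(p,(0,0,.107)))
```

```text
-0.074 -0.106 [479.489  245.8261] [166.0643 284.5467]
-0.074 0.108 [483.3883 154.2836] [161.833  387.1093]
-0.037 -0.106 [462.5223 244.1463] [186.3363 281.7071]
-0.037 0.108 [467.1017 152.7545] [186.2755 382.9324]
0 -0.106 [445.5876 242.4696] [206.3612 278.9021]
0 0.108 [450.8447 151.2283] [210.3595 378.8166]
0.037 -0.106 [428.6848 240.7961] [226.1434 276.1312]
0.037 0.108 [434.6171 149.7048] [234.0929 374.7608]
0.074 -0.106 [411.814  239.1258] [245.6873 273.3936]
0.074 0.108 [418.4189 148.1841] [257.4832 370.7636]
[3.1416 0.     3.0591] [ 0.6029 -0.2528  0.107 ]
```

```bash
cat >> h.py <<'E'
mp=np.load("mix.npy")
def M(x,y,z): return np.array([mp[0],mp[1],0])+Ro.from_euler('z',mp[2]).apply([x,y,z])
MIX=tool(np.pi+mp[2])*Ro.from_rotvec([0,-.035,0])
E
python3 - <<'E'
from h import *
o=get_obs()
rows(o["tool_pos"],rot(o["ee_rot"]),[(M(0,0,.22),MIX),(M(0,0,.13),MIX)])
E
```

```text
-2.09 -0.3 3.26 0 -0.012 0.014; -2.06 -0.28 3.28 0 -0.012 0.014; -2.02 -0.24 3.31 0 -0.012 0.013
--
0.1 -0 3 0 -0 0; 0.11 -0 2.99 0 -0 0; 0.1 -0 3 0 -0 0
--
```

step_arm:
  increments: "-2.1 -0.3 3.26 0 -0.012 0.014; -2.1 -0.3 3.28 0 -0.012 0.014; -2 -0.2 3.3 0 -0.012 0.013; 0.1 0 3 0 0 0; 0.1 0 3 0 0 0"

```text
time: 17.55
tool_pos: [0.6038, -0.2511, 0.1588]
ee_rot: [-3.141, 0.035, 3.062]
wrist_force: [0.3, 0.0, -1.6]
width: 0.0282
```

step_arm:
  increments: "0.1 0 2 0 0 0; 0 0 0 0 0 0; 0 0 0 0 0 0; 0 0 0 0 0 0"

```text
time: 17.95
tool_pos: [0.6043, -0.2531, 0.1425]
ee_rot: [-3.139, 0.039, 3.06]
wrist_force: [0.8, -0.0, 0.6]
width: 0.0281
```

Run:
```python
from h import *
o=get_obs(); print(o["width"],o["tool_pos"],o["wrist_force"])
rows(o["tool_pos"],rot(o["ee_rot"]),[(M(0,0,.11),MIX)])
im=snapshot("scene"); cv2.imwrite("pics/s6.png",im[:,:,::-1])
cv2.imwrite("pics/s6c.png",cv2.resize(im[200:420,110:310,::-1],(540,594),interpolation=cv2.INTER_CUBIC))
```

```text
0.028088381426827187 [ 0.6043 -0.2531  0.1425] [ 0.8363 -0.0329  0.6381]
0.27 0.03 3.25 -0.002 0.004 0.001
--
```

View pics/s6c.png

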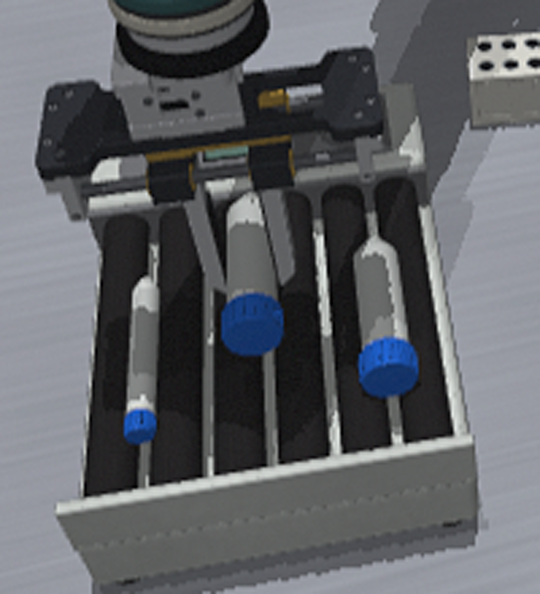

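The scene crop shows the tube level, with its cap at (253,325) towards +x. It hovers over the middle groove, clear of both neighbouring tubes.

step_arm:
  increments: "0.2 0 2 0 0.004 0; 0 0 1.2 0 0 0; 0 0 0 0 0 0; 0 0 0 0 0 0"

```text
time: 18.4
tool_pos: [0.6024, -0.2534, 0.108]
ee_rot: [-3.141, 0.031, 3.059]
wrist_force: [0.5, 0.2, -0.2]
width: 0.0281
```

Run:
```python
from h import *
o=get_obs(); print(o["tool_pos"],o["wrist_force"])
rows(o["tool_pos"],rot(o["ee_rot"]),[(M(0,0,.102),MIX)])
```

```text
[ 0.6024 -0.2534  0.108 ] [ 0.5174  0.1953 -0.2196]
-0.03 0.07 0.6 -0.001 -0.004 0
--
```

step_arm:
  increments: "0 0.05 0.3 0 -0.004 0; 0 0 0.1 0 0 0; 0 0 0 0 0 0; 0 0 0 0 0 0"

```text
time: 18.8
tool_pos: [0.6026, -0.2529, 0.104]
ee_rot: [-3.141, 0.035, 3.059]
wrist_force: [0.5, -0.7, -0.8]
width: 0.0282
```

step_arm:
  increments: "0 0 0.1 0 0 0; 0 0 0 0 0 0; 0 0 0 0 0 0"

```text
time: 19.1
tool_pos: [0.6025, -0.2528, 0.1027]
ee_rot: [-3.141, 0.035, 3.059]
wrist_force: [0.8, -0.0, -0.2]
width: 0.0279
```

step_arm:
  increments: "0 0 0.1 0 0 0; 0 0 0 0 0 0; 0 0 0 0 0 0"

```text
time: 19.4
tool_pos: [0.6025, -0.2528, 0.1016]
ee_rot: [-3.141, 0.035, 3.059]
wrist_force: [-0.6, -0.1, -0.8]
width: 0.0282
```

step_arm:
  increments: "0 0 0.1 0 0 0; 0 0 0 0 0 0; 0 0 0 0 0 0"

```text
time: 19.7
tool_pos: [0.6026, -0.2528, 0.1007]
ee_rot: [-3.141, 0.035, 3.059]
wrist_force: [0.2, -0.5, -0.7]
width: 0.0278
```

step_arm:
  increments: "0 0 0.1 0 0 0; 0 0 0 0 0 0; 0 0 0 0 0 0"

```text
time: 20.0
tool_pos: [0.6027, -0.2529, 0.0997]
ee_rot: [-3.141, 0.035, 3.059]
wrist_force: [-0.1, -0.6, -0.5]
width: 0.0281
```

step_arm:
  increments: "0 0 0.1 0 0 0; 0 0 0 0 0 0; 0 0 0 0 0 0"

```text
time: 20.3
tool_pos: [0.6028, -0.2531, 0.099]
ee_rot: [-3.141, 0.035, 3.059]
wrist_force: [-0.7, -1.2, -0.2]
width: 0.0286
```

step_arm:
  increments: "0 0 0.1 0 0 0; 0 0 0 0 0 0; 0 0 0 0 0 0"

```text
time: 20.6
tool_pos: [0.6029, -0.2534, 0.0985]
ee_rot: [-3.14, 0.036, 3.059]
wrist_force: [-0.8, -1.5, 3.4]
width: 0.0281
```

Contact came at the expected height. Releasing.

step_arm:
  increments: "0 0 -0.05 0 0 0; 0 0 0 0 0 0; 0 0 0 0 0 0; 0 0 0 0 0 0; 0 0 0 0 0 0"
  claw: -0.1

```text
time: 21.1
tool_pos: [0.6026, -0.2527, 0.0979]
ee_rot: [-3.141, 0.034, 3.059]
wrist_force: [0.3, 1.1, -0.6]
width: 0.0513
```

step_arm:
  increments: "0 0 -0.5 0 0 0; 0 0 -2 0 0 0; 0 0 -4 0 0 0; 0 0 -4 0 0 0; 0 0 -4 0 0 0"

```text
time: 21.6
tool_pos: [0.5974, -0.2522, 0.245]
ee_rot: [-3.141, 0.035, 3.059]
wrist_force: [1.0, -0.6, -0.1]
width: 0.0519
```

Run:
```python
from h import *
o=get_obs(); print(o["tool_pos"],o["wrist_force"],o["width"])
b=[.4485,-.1715]
D=tool(np.pi+mp[2])
rows(o["tool_pos"],rot(o["ee_rot"]),[(b+[.2],D),(b+[.14],D)])
im=snapshot("scene")
cv2.imwrite("pics/s7c.png",cv2.resize(im[200:420,110:310,::-1],(540,594),interpolation=cv2.INTER_CUBIC))
```

```text
[ 0.5974 -0.2522  0.245 ] [ 1.0072 -0.5838 -0.1244] 0.05187504108095755
3.13 1.36 0.79 -0 0.007 0; 3.13 1.37 0.81 -0 0.007 0; 3.12 1.36 0.84 -0 0.007 0; 3.11 1.37 0.85 -0.001 0.007 0; 3.11 1.36 0.88 0 0.007 0
--
-0 0 3 0 0 0; -0 0 3 0 0 0
--
```

View pics/s7c.png

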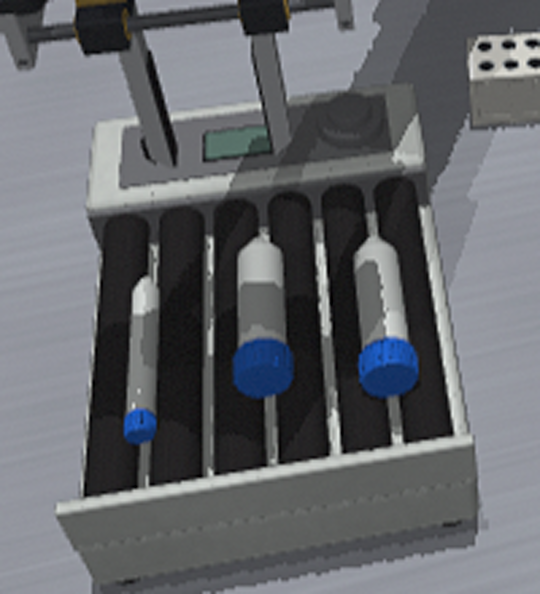

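The crop shows the tube seated in the middle groove at (263,315), cap towards +x like its neighbours, which haven't moved. Next is the button, with the fingers shut.

step_arm:
  increments: "3.1 1.4 0.8 0 0.007 0; 3.1 1.4 0.8 0 0.007 0; 3.1 1.4 0.8 0 0.007 0; 3.1 1.4 0.85 0 0.007 0; 3.1 1.35 0.9 0 0.007 0"
  claw: 1

```text
time: 22.15
tool_pos: [0.4487, -0.1698, 0.1984]
ee_rot: [-3.141, 0.0, 3.059]
wrist_force: [-0.1, 1.0, -0.7]
width: 0.0154
```

step_arm:
  increments: "0 0 3 0 0 0; 0 0 2.5 0 0 0; 0 0 0 0 0 0; 0 0 0 0 0 0; 0 0 0 0 0 0"

```text
time: 22.65
tool_pos: [0.4509, -0.1711, 0.1453]
ee_rot: [-3.14, 0.003, 3.059]
wrist_force: [0.5, -0.3, -0.3]
width: 0.0003
```

Run:
```python
from h import *
o=get_obs(); print(o["tool_pos"],o["wrist_force"],o["width"])
rows(o["tool_pos"],rot(o["ee_rot"]),[([.4485,-.1715,.121],tool(np.pi+mp[2]))])
```

```text
[ 0.4509 -0.1711  0.1453] [ 0.5047 -0.2651 -0.3371] 0.0002606564254402055
0.24 -0.06 2.43 -0.002 0.003 0
--
```

step_arm:
  increments: "0.2 0 1.2 0 0.003 0; 0 0 1 0 0 0; 0 0 0 0 0 0; 0 0 0 0 0 0"

```text
time: 23.05
tool_pos: [0.4475, -0.1703, 0.1214]
ee_rot: [-3.141, -0.004, 3.059]
wrist_force: [-1.4, -0.1, 1.6]
width: 0.0008
```

step_arm:
  increments: "0 0 0.3 0 0 0; 0 0 0.2 0 0 0; 0 0 0 0 0 0"

```text
time: 23.35
tool_pos: [0.4478, -0.1704, 0.1167]
ee_rot: [-3.141, -0.003, 3.059]
wrist_force: [-1.7, 0.7, 5.7]
width: 0.0007
```

step_arm:
  increments: "0 0 0.2 0 0 0; 0 0 0 0 0 0; 0 0 0 0 0 0"

```text
time: 23.65
tool_pos: [0.4478, -0.1704, 0.1161]
ee_rot: [-3.14, -0.002, 3.059]
wrist_force: [-4.2, 1.7, 8.9]
width: 0.0006
```

step_arm:
  increments: "0 0 0.2 0 0 0; 0 0 0 0 0 0; 0 0 0 0 0 0"

```text
time: 23.95
tool_pos: [0.4479, -0.1704, 0.116]
ee_rot: [-3.14, -0.001, 3.059]
wrist_force: [-6.7, 2.9, 16.5]
width: 0.0003
```

The button hit its hard stop after about 6 mm, with force climbing to 16.5 N. Letting go and retreating.

step_arm:
  increments: "0 0 0 0 0 0; 0 0 -1 0 0 0; 0 0 -3 0 0 0; 0 0 -4 0 0 0; 0 0 -4 0 0 0"

```text
time: 24.45
tool_pos: [0.4477, -0.17, 0.2325]
ee_rot: [3.141, -0.005, 3.059]
wrist_force: [0.8, -0.8, -0.1]
width: 0.0005
```

step_arm:
  increments: "3 0 -4 0 0 0; 4 0 0 0 0 0; 4 0 0 0 0 0; 0 0 0 0 0 0; 0 0 0 0 0 0"

```text
time: 24.95
tool_pos: [0.3387, -0.1613, 0.2726]
ee_rot: [-3.141, -0.002, 3.058]
wrist_force: [0.1, 0.3, 0.3]
width: 0.0003
```

Run:
```python
from h import *
o=get_obs(); print(o["tool_pos"],o["wrist_force"])
t=snapshot("top")[:,:,::-1]; s=snapshot("scene")[:,:,::-1]
cv2.imwrite("pics/f.png",np.hstack([cv2.resize(t,(400,300),interpolation=cv2.INTER_AREA),cv2.resize(s,(400,300),interpolation=cv2.INTER_AREA)]))
cv2.imwrite("pics/f2.png",s)
```

```text
[ 0.3387 -0.1613  0.2726] [0.0934 0.2931 0.3253]
```

View pics/f2.png

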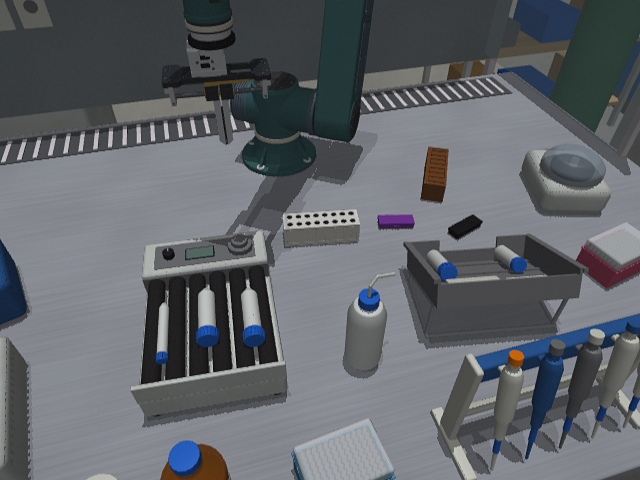

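The rack stands upright at (320,227). The tube is in the middle groove at (207,318), the button is up at (240,243), and the bin and bottle haven't moved. Handing in.

```bash
python3 -c "
from bench import *
print(close_job())"
```

```text
the job is handed in; nothing more can be done
None
```

The whole task is done and handed in at about 25 s of the 64 s allowed.

- **Rack:** I lifted it out of the bin and stood it upright on the bench at about (0.36, 0.02). Its base met the bench at the expected height, with 12 N on the wrist before I let go.
- **Tube:** I took the conical tube from the middle lane and laid it in the mixer's middle groove. It touched down within about 0.3 mm of the calculated height. Its cap points the same way as the two tubes already there.
- **Button:** I pressed it about 6 mm to its hard stop. The force rose to 16.5 N with no further travel. I then let go and backed the arm away.

**Last checks:** the final scene picture shows the rack upright, the tube seated, and the other two tubes still in the bin. The wash bottle, the look-alikes and the tubes already on the mixer are where they started. The final picture doesn't show the two flat boxes at the top of the bin clearly. They were last seen in place in the wrist picture before the tube grasp, and the gripper did not go near them after that.

**Disagreements:**
- The bin's rims looked about 5 mm wider on each side than the sizes given, probably because they flare outward. The tubes and rack still matched the fit.
- The mixer fit was about 2–3 mm off along the rollers between cameras, which is within tolerance.
- The button's top read about 3–4 mm higher than its nominal 118 mm. The press was judged from the force and travel instead.

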